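# Gauge the clamp stud of a gas-drying canister

## Task

Check the thread of the canister's centre stud with the large ring gauge: set it level on the stud, screw it on clockwise until resistance rises and it is finger-tight against the shoulder, without forcing it. Then count half a turn back so that it is not left locked, let go and leave it on the thread. Leave the other tools and parts on the bench where they are.

Things in the scene. Friction and masses are not known exactly. Their poses are not given: they have to be found in the camera images.
- ring_gauge: The large thread ring gauge, loose on the bench: plain steel ring with dark knurling, outside 56 mm, height 24 mm, bore 32 mm with a coarse two-start right-hand thread (lead 12 mm a turn: half a turn is 6 mm of height), 0.2 to 0.4 kg. Origin: centre of its underside, z along the bore. It lies and is used z up; grip it across its diameter from above, at any yaw.
- small_ring: A smaller ring gauge, outside diameter 40 mm, height 15 mm, a bystander. Origin: centre of its underside.
- handwheel: The canister's five-lobed black clamp handwheel with a steel hub, 76 mm across, 30 mm high, lying on the bench; a bystander. Origin: centre of its underside.
- plug_gauge: A double-ended plug gauge lying on the bench, 120 mm long, 22 mm thick, a bystander. Origin: middle of its underside, x along it.
- wrench: A spanner lying on the bench, 190 mm long, a bystander. Origin: middle of its underside.
- wash_bottle: A white wash bottle with a red cap, 64 mm across, 150 mm tall, a bystander. Origin: centre of its underside.
- carton: A small carton, 75 x 110 x 50 mm, a bystander. Origin: centre of its underside.
- canister: The gas-drying canister, fixed to the bench: a round aluminium pot 140 mm across at the foot with a bolted steel cover 136 mm across whose top is 74.5 mm above the bench, and two gas ports on its flanks. Origin: centre of its underside, z up.
- shoulder: The fixed steel boss on the cover, 43 mm across; its flat top, 86 mm above the bench, is the shoulder where the gauge stops. Origin: centre of its lower face, 74.5 mm above the bench. Past first touch (0.1 Nm) up to 1 rad of slack turns, then the torque climbs steeply; each 0.1 Nm over the running torque adds some 7 N on the shoulder. Finger-tight is 0.3 to 0.55 Nm; over 60 N is forcing it.
- stud: The fixed upright steel centre stud: two-start right-hand thread, 30 mm outside, 23 mm core, lead 12 mm (clockwise from above goes down), up to 18 mm above the shoulder. Origin: on its axis at the level of the shoulder's top, 86 mm above the bench, z up. The gauge has about 1 mm of play on it all round and up to 1 rad of slack on reversing. Friction holds the gauge wherever it is let go.
- stud_tip (a point): Centre of the stud's tapered tip, 30 mm above the shoulder, 16 mm wide here and 23 mm wide 6 mm lower. A gauge lowered over it at any yaw rests level on the thread with its underside 8 to 14 mm above the shoulder, 0.6 to 1.2 turns from it; one that stops 17 mm up or higher hangs off-centre on the taper and drops when turned and lightly pushed.

How it is judged (in metres and radians):
On the way, in this order (a step that is already met when the one before it is completed fails the run):
1. the ring gauge stands level on the stud's thread, off the shoulder (horizontal distance between ring_gauge and stud below 0.003 m and angle between ring_gauge's own z axis and vertical below 0.08 rad and z of ring_gauge in the frame of stud between 0.004 and 0.015 m), for 0.2 s.
2. screwed down to the shoulder and finger-tight: drawn on to the shoulder by the thread, with more than 15 N on the shoulder and 10 N on the stud's thread (horizontal distance between ring_gauge and stud below 0.003 m and angle between ring_gauge's own z axis and vertical below 0.06 rad and z of ring_gauge in the frame of stud below 0.001 m and contact force between ring_gauge and shoulder above 15 N and contact force between ring_gauge and stud above 10 N), for 0.1 s.
At the end, for the whole second after the job is handed in: The ring gauge is level on the stud's thread (axis within 3 mm, tilt under 0.06 rad), half a turn back from finger-tight (underside 2.5 to 8 mm above the shoulder; half a turn less the thread's slack lifts it 4 to 6 mm), let go and at rest (horizontal distance between ring_gauge and stud below 0.003 m and angle between ring_gauge's own z axis and vertical below 0.06 rad and z of ring_gauge in the frame of stud between 0.0025 and 0.008 m and linear speed of ring_gauge below 0.01 m/s); the robot touches nothing.
It fails at once if the gauge forced on the shoulder: pressed on it with more than 60 N (contact force between ring_gauge and shoulder above 60 N).
It fails at once if the gauge forced on the thread: more than 60 N between it and the stud (contact force between ring_gauge and stud above 60 N).
It fails at once if another tool or part moved more than 30 mm (distance of any of small_ring, handwheel, plug_gauge, wrench, wash_bottle, carton from where it was at the start of the episode above 0.03 m).
It also fails if it takes over 72 s, if anything falls off the work surface, if the arm or the gripper's body presses on something with over 40 N, if the wrist force passes 120 N, or if a joint passes its speed limit or range.

## Robot

A 6-joint arm with a two-finger parallel gripper is mounted at the origin on the work surface. World frame = base frame: x ahead of the robot, y to its left, z up, the work surface at z = 0. Lengths are in mm, angles in rad, forces in N, time in s.
With the tool pointing down it reaches from about 400 to 925 mm from the base axis. Payload 12.5 kg.
Tool frame: the origin (TCP) lies midway between the tips of the shut fingers; the grasp point (between the pads) lies 19 mm behind it; z points along the fingers, y is the direction in which the jaws open and shut (so a half turn about z gives the same grasp; the last joint's range is limited). The gripper opens to 95 mm and grips with 3 to 60 N. Pads are 20 mm wide; open, the fingers measure 119 mm over their backs; the gripper's body (75 mm by 180 mm) begins 59 mm behind the grasp point.
Start: joints at [1.028, 0.491, 1.559, -0, 1.092, -0.106], TCP at [264.388, 566.344, 214.661] pointing down, gripper open.
Joint ranges: [-3.1, 3.1], [-0.84, 2.19], [0.05, 2.79], [-1.13, 4.28], [0.06, 2.93], [-2.69, 2.69]. Speed limits (rad/s): [2.22, 2.22, 2.79, 3.14, 3.14, 3.14].

## Interface

Orientations are given as [roll, pitch, yaw] about the fixed x, y, z axes, in that order (R = Rz(yaw) Ry(pitch) Rx(roll)).
In Python, from cell import env gives the robot as it stands.
- The arm moves only by the tool servo_tool, never from a script. Its argument "plan" is a list of rows, each a list of 7 numbers: the shift along the tool's x, y, z in m, then the turn, a rotation vector about the tool's x, y, z in degrees, then the opening in per cent of the stroke, from 0 (shut) to 100 (fully open). In form: [[dx, dy, dz, wx, wy, wz, jaw], ...]. A call has 1 to 8 rows; each row shifts and turns the pose as measured when the row begins, along the tool's axes as they then stand; what a row does not reach is not made up. A row lasts 1/12 s, in which the tool goes at most 41.7 mm and 7.16 degrees, less where a joint would pass 70% of its speed; a pose out of reach is approached as far as the arm can. A call is refused whole if a number of a shift passes 0.0417 or a number of a turn 7.16, either way. A call with a gripper value outside its range is refused whole. The fingers move at their own pace and stop on an object; the grip force is fixed at half the most. Time passes only in rows, so rows that do not move let the fingers close. It gives the time, the measured TCP pose, the force and the opening at its end, in the units of the state.
- env.state(): the state, without advancing time (a new reading comes with each control period).
- env.read_camera(name): name is "scene" or "top" or "wrist"; returns a dict with "img" (420x560x3 uint8, blue, green, red), "intrinsics" (3x3 intrinsics, pixels), "k1" (the pictures are not rectified: a ray, as slopes to the right and down, at radius r is drawn at 1 + k1 r^2 times it, then the intrinsics apply), "R" (3x3) and "t" (3): a world point X has camera coordinates R X + t. Camera axes: x right, y down, z forward; pixel columns grow to the right and rows downward; lengths in mm; the calibration is good to about 2 mm. A picture is of the moment at which its call begins. There is no depth.
- env.job_done(): hands the job in, once; it reports no verdict.
The state is a dict: "t": time; "joints": joint angles; "qvel": joint speeds; "tau": joint torques, N m; "eef_pos": TCP position; "tcp_rot": TCP orientation; "ft_force": force on the tool from outside, world axes, zero at the start; "moment": the same for the moment, N m; "opening": opening from 0.0 (shut) to 1.0 (fully open).
Only numpy, scipy, OpenCV 4.12 (cv2) and the standard library are available. Lean on these libraries where they do the work, as an engineer would, in place of code of your own. Each camera call takes 0.05 s, during which the arm holds its last target. There are 200 camera calls.

## Working session

There is one attempt and no reset: what is moved stays moved. The work goes in short steps, Python scripts to look and compute and a tool call to move; the robot and the scene stay as the last step left them, time stands still between calls to the robot, and variables do not carry over. Pictures are saved under pics/ and viewed, about 8 in all and at most 12, crops included, and the job is handed in when it is done.

Besides the shell and the picture viewer there is one more tool, called after "Request:" by a JSON object that holds its "op" and its "data", one argument or row to a line. servo_tool: Moves the arm, as the interface text tells. Its arguments: {"type":"object","properties":{"plan":{"type":"array","items":{"type":"array","items":{"type":"number"}}}},"required":["plan"]}

```bash
mkdir -p pics; ls; cat > h.py <<'E'
import numpy as np, cv2
from cell import env
def ray(c,px):
    K=np.array(c["intrinsics"]);d=np.array([(px[0]-K[0,2])/K[0,0],(px[1]-K[1,2])/K[1,1]])
    u=d.copy()
    for _ in range(20): u=d/(1+c["k1"]*(u@u))
    R=np.array(c["R"]);t=np.array(c["t"]).ravel()
    return -R.T@t, R.T@np.array([u[0],u[1],1])
def plane(c,px,z):
    o,d=ray(c,px);return o+d*(z-o[2])/d[2]
def proj(c,X):
    p=np.array(c["R"])@np.array(X,float)+np.array(c["t"]).ravel();u=p[:2]/p[2];u=u*(1+c["k1"]*(u@u));K=np.array(c["intrinsics"])
    return np.array([K[0,0]*u[0]+K[0,2],K[1,1]*u[1]+K[1,2]])
E
python3 - <<'E'
from h import *
for n in("scene","top"):
    c=env.read_camera(n);cv2.imwrite(f"pics/{n}0.png",c["img"]);o,d=ray(c,(280,210));print(n,o.round(),d.round(2),c["k1"])
print(env.state())
E
```

```text
pics
scene [1289.  155. 1222.] [-0.53 -0.1  -0.84] -0.14748975525752905
top [ 425.   44. 1211.] [ 0.15 -0.01 -0.99] 0.024222308715483334
{'t': 0.1, 'joints': array([ 1.02839552e+00,  4.91493714e-01,  1.55940516e+00,  3.60332472e-05,
        1.09169243e+00, -1.05605124e-01]), 'qvel': array([ 0.0005884 , -0.00133378, -0.00109737, -0.00196472, -0.0001846 ,
        0.00025769]), 'tau': array([ 1.16191775e-03, -6.13621473e+01, -2.58609760e+01,  6.92876684e-02,
        4.69959551e-02, -6.89618969e-05]), 'eef_pos': array([264.25894783, 566.14221572, 214.11790713]), 'tcp_rot': array([-3.14060294e+00, -1.37048067e-04,  2.70478027e+00]), 'ft_force': array([ 0.07363725, -0.08475782,  0.85833109]), 'moment': array([0.0253179 , 0.00745524, 0.03609925]), 'opening': 1.0000157973109212}
```

View pics/top0.png

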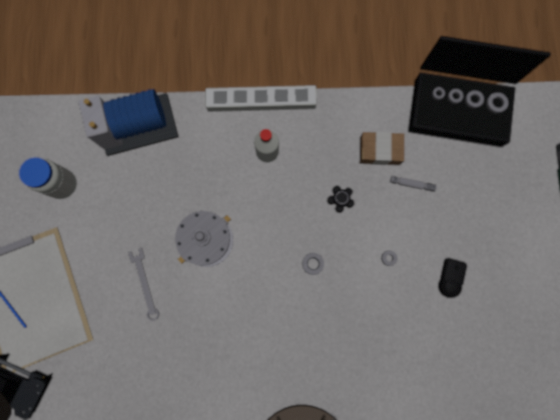

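View pics/scene0.png

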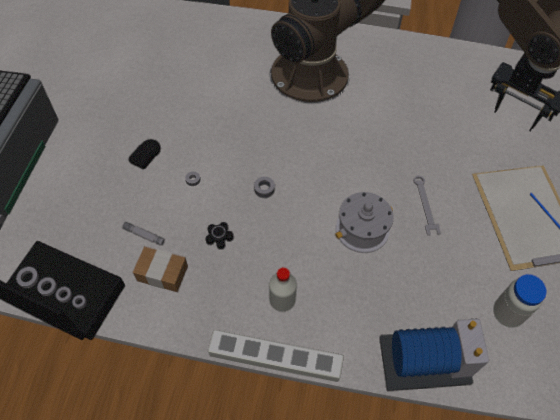

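The top view shows the canister at about (203,238) with its stud at (201,237). The ring gauge is at (313,264) and the small ring at (388,258). The scene view agrees: gauge at (264,187), stud at (368,208).

```bash
python3 - <<'E'
from h import *
t=env.read_camera("top");s=env.read_camera("scene")
a=lambda c,x,y,r:cv2.resize(c["img"][y-r:y+r,x-r:x+r],(390,390),interpolation=cv2.INTER_CUBIC)
cv2.imwrite("pics/crops.png",np.vstack([np.hstack([a(t,313,264,26),a(t,203,238,36)])[:300*2],]) )
print("gauge top",plane(t,(313,263.5),24),"scene",plane(s,(264,184.5),24))
print("stud top",plane(t,(201,236.5),116),"scene",plane(s,(368,204),116))
print("cover",plane(t,(203,238),74.5))
E
```

```text
gauge top [467.22033927 -45.30707581  24.        ] scene [467.7934322  -44.30588452  24.        ]
stud top [535.30343126 226.76200452 116.        ] scene [535.04001891 231.2761591  116.        ]
cover [535.61606189 228.7475503   74.5       ]
```

View pics/crops.png

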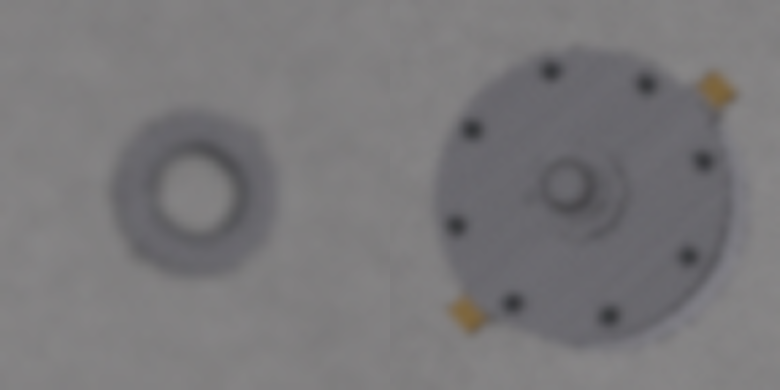

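Request:
{"op": "servo_tool", "data": {
  "plan": [
    [-0.0276,-0.0292,0,0,0,0,100],
    [-0.0276,-0.0292,0,0,0,0,100],
    [-0.0276,-0.0292,0,0,0,0,100],
    [-0.0276,-0.0292,0,0,0,0,100],
    [-0.0276,-0.0292,0,0,0,0,100],
    [-0.0276,-0.0292,0,0,0,0,100],
    [-0.0276,-0.0292,0,0,0,0,100],
    [-0.0276,-0.0292,0,0,0,0,100]
  ]
}}

```text
t: 0.87
eef_pos: [365.6, 255.4, 211.9]
tcp_rot: [-3.141, -0.001, 2.715]
ft_force: [1.1, 0.3, -0.2]
opening: 1.0
```

Request:
{"op": "servo_tool", "data": {
  "plan": [
    [-0.0276,-0.0292,0,0,0,0,100],
    [-0.0276,-0.0292,0,0,0,0,100],
    [-0.0276,-0.0292,0,0,0,0,100],
    [-0.0276,-0.0292,0,0,0,0,100],
    [-0.0276,-0.0292,0,0,0,0,100],
    [-0.0276,-0.0292,0,0,0,0,100],
    [-0.0276,-0.0292,0,0,0,0,100],
    [-0.0276,-0.0292,0,0,0,0,100]
  ]
}}

```text
t: 1.53
eef_pos: [470.1, -61.5, 213.2]
tcp_rot: [3.14, 0.002, 2.716]
ft_force: [1.2, 0.7, -0.2]
opening: 1.001
```

```bash
python3 - <<'E'
from h import *
c=env.read_camera("wrist");cv2.imwrite("pics/w1.png",c["img"]);o,d=ray(c,(280,210));print(o,d)
s=env.state();print(s['t'],s['joints'].round(3),s['eef_pos'],s['tcp_rot'],s['ft_force'])
print(proj(c,[467,-45,24]))
E
```

```text
[409.64186889 -34.57286368 384.461812  ] [ 0.20768942 -0.10321083 -0.97279819]
1.5833 [-2.790e-01  2.820e-01  1.913e+00 -1.000e-03  9.420e-01 -1.421e+00] [472.76942044 -67.03898027 213.14056793] [3.14158566 0.00443768 2.71345037] [ 1.25318852 -3.82425768 -0.40193295]
[297.62057975 180.71342464]
```

View pics/w1.png

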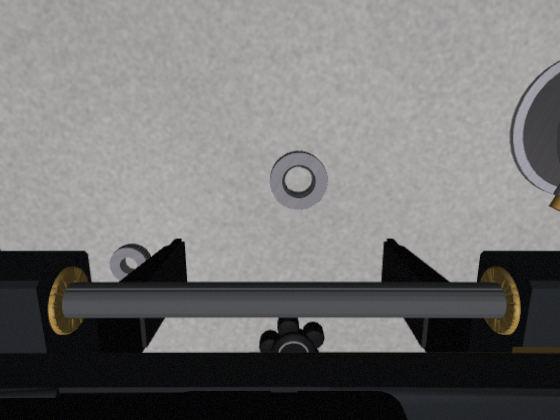

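Request:
{"op": "servo_tool", "data": {
  "plan": [
    [0.0072,0.0088,0.03,0,0,0,100],
    [0.0072,0.0088,0.03,0,0,0,100],
    [0,0,0.03,0,0,0,100],
    [0,0,0,0,0,0,100],
    [0,0,0,0,0,0,100]
  ]
}}

```text
t: 2.0
eef_pos: [469.6, -50.5, 121.3]
tcp_rot: [3.141, 0.009, 2.704]
ft_force: [-0.8, 0.8, 0.4]
opening: 0.999
```

```bash
cat > w.py <<'E'
from h import *
import sys
def goto(x,y,z=None):
    s=env.state();p=s['eef_pos'];w=s['tcp_rot'][2];d=np.array([x,y])-p[:2]
    print("tool dx,dy mm:",(d@[np.cos(w),np.sin(w)]).round(2),(d@[np.sin(w),-np.cos(w)]).round(2),"pos",p.round(2),"rot",s['tcp_rot'].round(4),"q",s['joints'].round(2),"F",s['ft_force'].round(1),"M",s['moment'].round(2),"t",s['t'],"op",round(s['opening'],3))
E
python3 - <<'E'
from w import *
c=env.read_camera("wrist")
u=proj(c,[467,-45,24]);g=cv2.cvtColor(c["img"],cv2.COLOR_BGR2GRAY);cv2.imwrite("pics/w2.png",c["img"])
print(u,proj(c,[495,-45,24])); goto(467,-45)
r=cv2.HoughCircles(cv2.medianBlur(g,5),cv2.HOUGH_GRADIENT,1,10,param1=80,param2=20,minRadius=12,maxRadius=70)
for q in r[0][:8]: print(q,plane(c,q[:2],24))
E
```

```text
[288.96484045 205.83538101] [304.57584874 238.55565208]
tool dx,dy mm: 4.73 3.87 pos [469.64 -50.51 121.52] rot [3.1411 0.0092 2.7037] q [-0.25  0.41  2.03 -0.    0.69 -1.38] F [ 0.3 -0.1 -0.6] M [0.05 0.02 0.03] t 2.05 op 1.0
[290.5 203.5  38.7] [465.87645459 -43.23161521  24.        ]
[467.5 307.5  52.6] [601.54904508  47.94652691  24.        ]
[ 98.5 306.5  51. ] [ 477.24961975 -215.20650319   24.        ]
[456.5 309.5  63.6] [599.56432672  39.54709832  24.        ]
[481.5 308.5  38.9] [607.00871243  57.63825114  24.        ]
[288.5 190.5  25.7] [456.41825189 -40.46651727  24.        ]
[294.5 214.5  27.2] [474.7361269  -44.05764075  24.        ]
[ 86.5 309.5  38.9] [ 475.45657641 -225.08810183   24.        ]
```

View pics/w2.png

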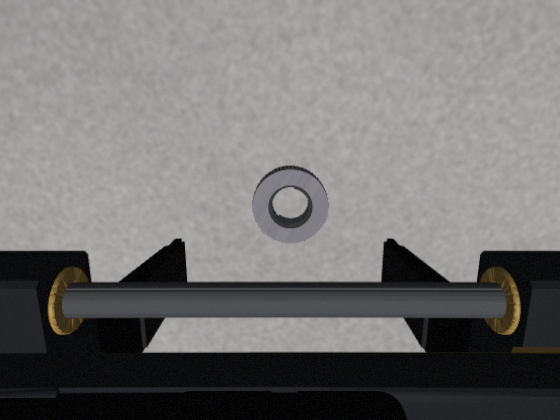

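Request:
{"op": "servo_tool", "data": {
  "plan": [
    [0.0058,0.0045,0,0,0.5,0,100],
    [0,0,0.03,0,0,0,100],
    [0,0,0.03,0,0,0,100],
    [0,0,0.03,0,0,0,100],
    [0,0,0,0,0,0,100],
    [0,0,0,0,0,0,100]
  ]
}}

```text
t: 2.55
eef_pos: [471.8, -42.9, 38.6]
tcp_rot: [3.138, 0.014, 2.705]
ft_force: [0.0, 0.1, 0.6]
opening: 1.002
```

```bash
python3 - <<'E'
from w import *
goto(466.3,-44)
E
```

```text
tool dx,dy mm: 4.51 -3.36 pos [471.81 -42.86  38.57] rot [3.1377 0.0142 2.7048] q [-0.23  0.56  2.1   0.    0.47 -1.37] F [0.  0.1 0.6] M [-0.03 -0.04  0.05] t 2.55 op 1.002
```

Request:
{"op": "servo_tool", "data": {
  "plan": [
    [0.0045,-0.0034,0.015,0.2,0.8,0,100],
    [0,0,0.005,0,0,0,100],
    [0,0,0,0,0,0,100]
  ]
}}

```text
t: 2.8
eef_pos: [469.1, -44.0, 23.7]
tcp_rot: [3.14, 0.007, 2.706]
ft_force: [-0.2, 0.2, 0.3]
opening: 0.997
```

```bash
python3 - <<'E'
from w import *
goto(466.3,-44)
E
```

```text
tool dx,dy mm: 2.53 -1.22 pos [469.11 -43.96  23.74] rot [3.1398 0.0065 2.7056] q [-0.23  0.59  2.11  0.    0.44 -1.37] F [-0.2  0.2  0.3] M [-0.07  0.   -0.06] t 2.8 op 0.997
```

Request:
{"op": "servo_tool", "data": {
  "plan": [
    [0.0025,-0.0012,0.012,0.1,0.5,0,100],
    [0.001,0,0.006,0,0.2,0,100],
    [0,0,0,0,0,0,100],
    [0,0,0,0,0,0,100]
  ]
}}

```text
t: 3.13
eef_pos: [467.4, -43.7, 8.2]
tcp_rot: [3.14, -0.0, 2.706]
ft_force: [0.5, -0.2, -0.7]
opening: 0.999
```

```bash
python3 - <<'E'
from w import *
goto(466.3,-44)
E
```

```text
tool dx,dy mm: 0.91 -0.71 pos [467.42 -43.74   8.16] rot [ 3.1403e+00 -5.0000e-04  2.7058e+00] q [-0.23  0.62  2.11  0.    0.41 -1.37] F [ 0.5 -0.2 -0.7] M [ 0.01 -0.03  0.01] t 3.1333 op 0.999
```

Request:
{"op": "servo_tool", "data": {
  "plan": [
    [0.0012,-0.0005,0.005,0.1,0,0,100],
    [0,0,0,0,0,0,60],
    [0,0,0,0,0,0,0],
    [0,0,0,0,0,0,0],
    [0,0,0,0,0,0,0],
    [0,0,0,0,0,0,0],
    [0,0,0,0,0,0,0],
    [0,0,0,0,0,0,0]
  ]
}}

```text
t: 3.8
eef_pos: [466.3, -43.7, 3.3]
tcp_rot: [-3.141, 0.0, 2.706]
ft_force: [0.5, 0.8, -1.7]
opening: 0.59
```

```bash
python3 - <<'E'
from w import *
goto(466.3,-44)
E
```

```text
tool dx,dy mm: -0.17 -0.25 pos [466.26 -43.7    3.26] rot [-3.1411e+00  1.0000e-04  2.7057e+00] q [-0.23  0.63  2.12 -0.    0.39 -1.37] F [ 0.5  0.8 -1.7] M [-0.04 -0.01 -0.06] t 3.8 op 0.59
```

Request:
{"op": "servo_tool", "data": {
  "plan": [
    [0,0,-0.02,0,0,0,0],
    [0,0,-0.04,0,0,0,0],
    [0,0,-0.04,0,0,0,0],
    [0,0,-0.04,0,0,0,0],
    [0,0,-0.04,0,0,0,0],
    [0,0,-0.02,0,0,0,0],
    [0,0,0,0,0,0,0]
  ]
}}

```text
t: 4.38
eef_pos: [464.4, -43.2, 210.2]
tcp_rot: [-3.14, -0.008, 2.705]
ft_force: [0.3, -0.1, -2.5]
opening: 0.59
```

```bash
python3 - <<'E'
from w import *
goto(466.3,-44)
goto(535,228)
E
```

```text
tool dx,dy mm: -2.03 0.11 pos [464.41 -43.24 210.17] rot [-3.1395 -0.008   2.7054] q [-0.23  0.28  1.93 -0.    0.94 -1.37] F [ 0.3 -0.1 -2.5] M [-0.04 -0.06 -0.04] t 4.3833 op 0.59
tool dx,dy mm: 50.62 275.67 pos [464.41 -43.24 210.17] rot [-3.1395 -0.008   2.7054] q [-0.23  0.28  1.93 -0.    0.94 -1.37] F [ 0.3 -0.1 -2.5] M [-0.04 -0.06 -0.04] t 4.3833 op 0.59
```

Request:
{"op": "servo_tool", "data": {
  "plan": [
    [-0.001,0.035,0,0,0,0,0],
    [-0.001,0.039,0,0,0,0,0],
    [-0.001,0.039,0,0,0,0,0],
    [-0.001,0.039,0,0,0,0,0],
    [-0.001,0.039,0,0,0,0,0],
    [-0.001,0.039,0,0,0,0,0],
    [-0.001,0.035,0,0,0,0,0],
    [0,0,0,0,0,0,0]
  ]
}}

```text
t: 5.05
eef_pos: [584.7, 202.9, 199.9]
tcp_rot: [-3.135, -0.013, 2.698]
ft_force: [-0.9, -0.6, -2.4]
opening: 0.586
```

Request:
{"op": "servo_tool", "data": {
  "plan": [
    [0,0,0,0,0,-7.0,0],
    [0,0,0,0,0,-7.0,0],
    [0,0,0,0,0,-7.0,0],
    [0,0,0,0,0,-7.0,0],
    [0,0,0,0,0,-7.0,0],
    [0,0,0,0,0,-7.0,0],
    [0,0,0,0,0,-7.0,0],
    [0,0,0,0,0,-7.0,0]
  ]
}}

```text
t: 5.72
eef_pos: [579.3, 204.0, 181.8]
tcp_rot: [3.127, -0.035, -2.584]
ft_force: [-0.0, 0.1, -1.7]
opening: 0.588
```

Request:
{"op": "servo_tool", "data": {
  "plan": [
    [0,0,0,0,0,-7.0,0],
    [0,0,0,0,0,-7.0,0],
    [0,0,0,0,0,-7.0,0],
    [0,0,0,0,0,-7.0,0],
    [0,0,0,0,0,0,0],
    [0,0,0,0,0,0,0]
  ]
}}

```text
t: 6.22
eef_pos: [575.2, 201.6, 170.4]
tcp_rot: [3.101, -0.033, -2.082]
ft_force: [-0.4, 0.3, -2.8]
opening: 0.588
```

```bash
python3 - <<'E'
from w import *
goto(535,228)
c=env.read_camera("wrist");cv2.imwrite("pics/w3.png",c["img"]);print(proj(c,[535,228,116]))
E
```

```text
tool dx,dy mm: -3.33 47.97 pos [575.21 201.63 170.38] rot [ 3.1011 -0.0335 -2.0819] q [ 0.23  0.53  1.61  0.    1.05 -2.4 ] F [-0.4  0.3 -2.8] M [0.15 0.04 0.02] t 6.2167 op 0.588
[354.77664005 236.1530278 ]
```

Request:
{"op": "servo_tool", "data": {
  "plan": [
    [-0.03,0.024,-0.01,1.2,-1,0,0],
    [-0.03,0.024,-0.01,1.2,-1,0,0],
    [0,0,0,0,0,0,0],
    [0,0,0,0,0,0,0],
    [0,0,0,0,0,0,0]
  ]
}}

```text
t: 6.68
eef_pos: [562.8, 279.0, 187.6]
tcp_rot: [-3.141, -0.0, -2.103]
ft_force: [-0.2, 0.3, -1.8]
opening: 0.583
```

```bash
python3 - <<'E'
from w import *
goto(535,228)
c=env.read_camera("wrist");cv2.imwrite("pics/w3.png",c["img"]);print(proj(c,[535,228,116]))
E
```

```text
tool dx,dy mm: 58.07 -1.85 pos [562.85 278.99 187.64] rot [-3.1415e+00 -3.0000e-04 -2.1026e+00] q [ 0.36  0.52  1.58 -0.    1.04 -2.25] F [-0.2  0.3 -1.8] M [ 0.07  0.08 -0.03] t 6.6833 op 0.583
[280.28771199 134.05253053]
```

View pics/w3.png

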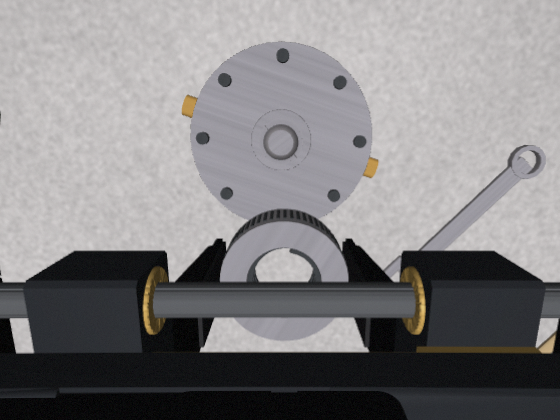

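```bash
python3 - <<'E'
from w import *
c=env.read_camera("wrist");p=env.state()['eef_pos'];g=cv2.GaussianBlur(cv2.cvtColor(c["img"],cv2.COLOR_BGR2GRAY),(3,3),0)
S=plane(c,(281,142),116);G=plane(c,(284.5,279),p[2]+20.7);print("stud",S,"shoulder",plane(c,(281,138.5),86),"cover",plane(c,(281,132.5),74.5))
print("ring",G,"tcp",p)
for k in(74,79,84.5):print(k)
s=env.state();goto(*(p[:2]+G[:2]*0)) 
goto(*G[:2]);goto(*S[:2])
for y in (142,): print(g[y,255:310])
for x in (284,):print(g[210:345,x])
E
```

```text
stud [537.13552717 232.0783982  116.        ] shoulder [536.82867091 231.25019535  86.        ] cover [534.90767883 227.87840643  74.5       ]
ring [562.71582711 279.34840091 208.16672428] tcp [563.05611935 278.13010399 187.46672428]
74
79
84.5
tool dx,dy mm: 0.0 0.0 pos [563.06 278.13 187.47] rot [ 3.1415e+00 -8.0000e-04 -2.1026e+00] q [ 0.35  0.52  1.58 -0.    1.04 -2.26] F [-0.1  0.2 -3.4] M [ 0.12  0.11 -0.  ] t 6.7833 op 0.586
tool dx,dy mm: -0.88 0.91 pos [563.06 278.13 187.47] rot [ 3.1415e+00 -8.0000e-04 -2.1026e+00] q [ 0.35  0.52  1.58 -0.    1.04 -2.26] F [-0.1  0.2 -3.4] M [ 0.12  0.11 -0.  ] t 6.7833 op 0.586
tool dx,dy mm: 52.84 -1.01 pos [563.06 278.13 187.47] rot [ 3.1415e+00 -8.0000e-04 -2.1026e+00] q [ 0.35  0.52  1.58 -0.    1.04 -2.26] F [-0.1  0.2 -3.4] M [ 0.12  0.11 -0.  ] t 6.7833 op 0.586
[155 155 155 155 155 153 152 144 124 106 104 112 124 138 149 153 154 154
 154 154 155 156 157 158 158 158 158 157 155 154 154 154 155 156 156 156
 155 150 134 112  94  83  82 103 134 150 152 152 151 149 149 149 149 151
 150]
[ 48  37  37  38  39  38  42  53  66  72  84 113 142 155 157 157 158 158
 158 157 157 156 156 156 156 156 155 155 154 154 154 154 154 155 155 155
 150 150 172 193 199 199 200 199 198 196 195 196 196 195 194 192 191 191
 191 192 193 195 197 199 198 196 194 193 192 192 194 197 197 196 184 142
  83  45  39  45  51  63  79  78  66  65  74  79  82  85  88  89  90  92
  95  97  99 100 100  99  99  99  98  98  97  97  96  92  87  85  91 113
 139 154 156 156 155 153 152 151 151 150 150 151 151 151 151 151 152 152
 152 152 152 155 165 178 187 190 192]
```

```bash
python3 - <<'E'
from w import *
c=env.read_camera("wrist")
v=cv2.resize(c["img"][30:230,180:380],(600,600),interpolation=cv2.INTER_CUBIC)
p=[]
for z,r,X in((116,8,S:=[537,232]),(86,21.5,S),(74.5,68,S)):
    pts=np.array([proj(c,[X[0]+r*np.cos(a),X[1]+r*np.sin(a),z]) for a in np.linspace(0,6.28,60)])
    cv2.polylines(v,[((pts-[180,30]+.5)*3).astype(int)],True,(0,0,255),1)
cv2.imwrite("pics/w4.png",v);print(plane(c,(280,0),0)[:2],ray(c,(280,210))[0])
E
```

```text
[480.21463233 132.0255479 ] [529.64341519 221.13867301 358.95509877]
```

View pics/w4.png

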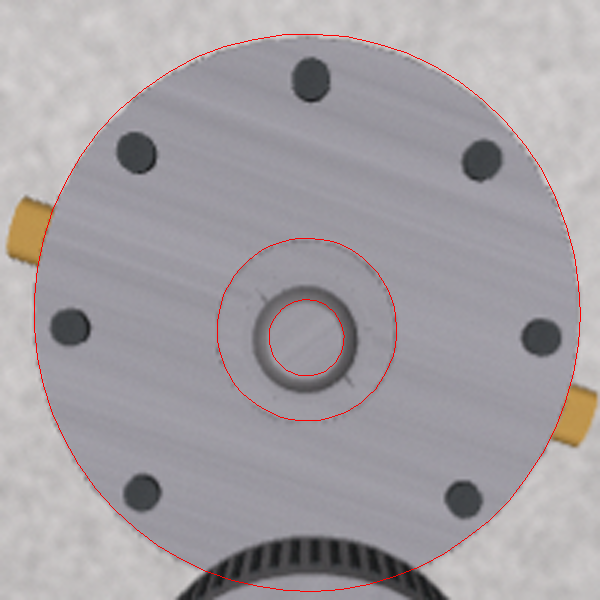

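The overlay of circles centred at (537,232) fits the stud's tip, the boss and the cover all at once, so I take that as the stud's position in the wrist view. Next is the ring's offset in the hand, in the same frame.

```bash
python3 - <<'E'
from w import *
c=env.read_camera("wrist");z=env.state()['eef_pos'][2]+20.7
a=plane(c,(284.5,221.5),z);b=plane(c,(284.5,342),z);l=plane(c,(221,280),z);r=plane(c,(348,280),z)
print(np.linalg.norm(a-b),np.linalg.norm(l-r));G=(a+b)/2
s=env.state();print(G)
goto(*G[:2]);goto(537,232)
E
```

```text
56.59945588944425 55.220408272454605
[564.26647655 280.7743704  208.25608981]
tool dx,dy mm: -3.02 0.67 pos [563.31 277.83 187.56] rot [ 3.1416e+00 -7.0000e-04 -2.1026e+00] q [ 0.35  0.52  1.58 -0.    1.04 -2.26] F [ 0.7 -0.3 -1.4] M [0.07 0.04 0.  ] t 6.8833 op 0.585
tool dx,dy mm: 52.84 -0.57 pos [563.31 277.83 187.56] rot [ 3.1416e+00 -7.0000e-04 -2.1026e+00] q [ 0.35  0.52  1.58 -0.    1.04 -2.26] F [ 0.7 -0.3 -1.4] M [0.07 0.04 0.  ] t 6.8833 op 0.585
```

Request:
{"op": "servo_tool", "data": {
  "plan": [
    [0.027,-0.0006,-0.002,0,0,0,0],
    [0.027,-0.0006,-0.002,0,0,0,0],
    [0,0,0,0,0,0,0],
    [0,0,0,0,0,0,0]
  ]
}}

```text
t: 7.22
eef_pos: [536.7, 226.8, 190.5]
tcp_rot: [3.141, -0.002, -2.107]
ft_force: [0.5, 0.5, -2.1]
opening: 0.585
```

```bash
python3 - <<'E'
from w import *
goto(535.8,228.8)
E
```

```text
tool dx,dy mm: -1.26 1.77 pos [536.68 226.81 190.55] rot [ 3.1407e+00 -1.7000e-03 -2.1070e+00] q [ 0.29  0.46  1.69 -0.    0.99 -2.32] F [ 0.5  0.5 -2.1] M [0.07 0.1  0.03] t 7.2167 op 0.585
```

Request:
{"op": "servo_tool", "data": {
  "plan": [
    [-0.0012,0.0017,0.02,0,0,0,0],
    [0,0,0.02,0,0,0,0],
    [0,0,0.015,0,0,0,0],
    [0,0,0,0,0,0,0],
    [0,0,0,0,0,0,0]
  ]
}}

```text
t: 7.63
eef_pos: [538.7, 227.9, 135.0]
tcp_rot: [-3.14, 0.001, -2.112]
ft_force: [-0.4, 0.4, -2.8]
opening: 0.582
```

```bash
python3 - <<'E'
from w import *
goto(535.8,228.8)
c=env.read_camera("wrist");cv2.imwrite("pics/w5.png",c["img"][200:360,180:390].repeat(2,0).repeat(2,1))
E
```

```text
tool dx,dy mm: 0.76 2.98 pos [538.75 227.91 134.96] rot [-3.1398e+00  1.3000e-03 -2.1121e+00] q [ 0.29  0.52  1.75 -0.    0.87 -2.31] F [-0.4  0.4 -2.8] M [0.12 0.04 0.04] t 7.6333 op 0.582
```

View pics/w5.png

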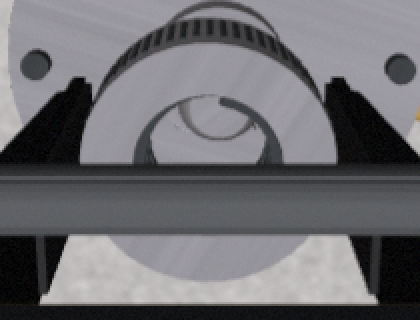

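The stud shows in the bore a little right of centre (about 215 against 208 in the crop), which agrees with the computed correction of +y 3 mm. I'll correct that and lower.

Request:
{"op": "servo_tool", "data": {
  "plan": [
    [0.0008,0.003,0.002,0,0,0,0],
    [0,0.0005,0.002,0,0,0,0],
    [0,0,0.001,0,0,0,0],
    [0,0,0,0,0,0,0]
  ]
}}

```text
t: 8.02
eef_pos: [536.3, 229.7, 132.2]
tcp_rot: [-3.137, 0.004, -2.112]
ft_force: [0.4, -0.5, -2.7]
opening: 0.586
```

```bash
python3 - <<'E'
from w import *
goto(535.8,228.8)
E
```

```text
tool dx,dy mm: 1.05 -0.08 pos [536.27 229.74 132.19] rot [-3.1372  0.0042 -2.1122] q [ 0.29  0.53  1.75 -0.    0.86 -2.31] F [ 0.4 -0.5 -2.7] M [ 0.09  0.1  -0.  ] t 8.0167 op 0.586
```

Request:
{"op": "servo_tool", "data": {
  "plan": [
    [0.001,0,0.006,-0.25,0.25,0,0],
    [0,0.0003,0.006,0,0,0,0],
    [0,0.0003,0.006,0,0,0,0],
    [0,0,0.003,0,0,0,0],
    [0,0,0,0,0,0,0]
  ]
}}

```text
t: 8.43
eef_pos: [535.4, 229.3, 109.7]
tcp_rot: [-3.141, 0.0, -2.112]
ft_force: [0.4, -0.0, -3.1]
opening: 0.586
```

```bash
python3 - <<'E'
from w import *
goto(535.8,228.8)
E
```

```text
tool dx,dy mm: 0.2 -0.58 pos [535.41 229.28 109.74] rot [-3.1411e+00  3.0000e-04 -2.1121e+00] q [ 0.29  0.56  1.77 -0.    0.81 -2.31] F [ 0.4 -0.  -3.1] M [0.09 0.16 0.01] t 8.4333 op 0.586
```

Request:
{"op": "servo_tool", "data": {
  "plan": [
    [0,-0.0004,0.002,0,0,0,0],
    [0,0,0.002,0,0,0,0],
    [0,0,0,0,0,0,0]
  ]
}}

```text
t: 8.68
eef_pos: [536.1, 229.4, 105.1]
tcp_rot: [-3.141, 0.001, -2.112]
ft_force: [0.9, 2.7, -4.2]
opening: 0.584
```

Request:
{"op": "servo_tool", "data": {
  "plan": [
    [0,0,0.001,0,0,0,0],
    [0,0,0.001,0,0,0,0],
    [0,0,0,0,0,0,0]
  ]
}}

```text
t: 8.93
eef_pos: [536.3, 229.5, 103.2]
tcp_rot: [-3.141, 0.002, -2.112]
ft_force: [0.5, -0.4, -3.3]
opening: 0.587
```

```bash
python3 - <<'E'
from w import *
goto(535.8,228.8)
E
```

```text
tool dx,dy mm: 0.9 0.08 pos [536.33 229.52 103.16] rot [-3.1407e+00  1.5000e-03 -2.1122e+00] q [ 0.29  0.57  1.78  0.    0.8  -2.31] F [ 0.5 -0.4 -3.3] M [ 0.27  0.05 -0.03] t 8.9333 op 0.587
```

Request:
{"op": "servo_tool", "data": {
  "plan": [
    [0.0003,0,0.001,0,0,0,0],
    [0,0,0,0,0,0,0]
  ]
}}

```text
t: 9.1
eef_pos: [536.4, 229.4, 102.3]
tcp_rot: [-3.14, 0.002, -2.112]
ft_force: [0.8, 1.3, -3.4]
opening: 0.585
```

Request:
{"op": "servo_tool", "data": {
  "plan": [
    [0,0,0.001,0,0,0,0],
    [0,0,0,0,0,0,0]
  ]
}}

```text
t: 9.27
eef_pos: [536.5, 229.4, 101.4]
tcp_rot: [-3.14, 0.002, -2.112]
ft_force: [1.0, 0.5, -3.8]
opening: 0.582
```

Request:
{"op": "servo_tool", "data": {
  "plan": [
    [0,0,0.001,0,0,0,0],
    [0,0,0,0,0,0,0]
  ]
}}

```text
t: 9.43
eef_pos: [536.5, 229.4, 100.4]
tcp_rot: [-3.14, 0.003, -2.112]
ft_force: [0.0, 0.9, -2.4]
opening: 0.592
```

```bash
python3 - <<'E'
from w import *
goto(535.8,228.8)
E
```

```text
tool dx,dy mm: 0.88 0.27 pos [536.49 229.41 100.35] rot [-3.1400e+00  2.6000e-03 -2.1123e+00] q [ 0.29  0.57  1.78  0.    0.79 -2.31] F [ 0.   0.9 -2.4] M [ 0.28 -0.02  0.02] t 9.4333 op 0.592
```

Request:
{"op": "servo_tool", "data": {
  "plan": [
    [0.0003,0,0.001,0,0,0,0],
    [0,0,0,0,0,0,0]
  ]
}}

```text
t: 9.6
eef_pos: [536.5, 229.4, 99.4]
tcp_rot: [-3.14, 0.003, -2.112]
ft_force: [0.8, 1.1, -2.9]
opening: 0.584
```

Request:
{"op": "servo_tool", "data": {
  "plan": [
    [0,0,0.001,0,0,0,0],
    [0,0,0,0,0,0,0]
  ]
}}

```text
t: 9.77
eef_pos: [536.5, 229.4, 98.3]
tcp_rot: [-3.14, 0.003, -2.112]
ft_force: [0.5, 1.2, -2.4]
opening: 0.585
```

Request:
{"op": "servo_tool", "data": {
  "plan": [
    [0,0,0.001,0,0,0,0],
    [0,0,0,0,0,0,0]
  ]
}}

```text
t: 9.93
eef_pos: [536.6, 229.4, 97.3]
tcp_rot: [-3.14, 0.003, -2.112]
ft_force: [0.9, 1.7, -1.8]
opening: 0.588
```

```bash
python3 - <<'E'
from w import *
goto(535.8,228.8)
E
```

```text
tool dx,dy mm: 0.93 0.35 pos [536.58 229.42  97.3 ] rot [-3.1395  0.0034 -2.1124] q [ 0.29  0.57  1.78  0.    0.78 -2.31] F [ 0.9  1.7 -1.8] M [ 0.41  0.01 -0.04] t 9.9333 op 0.588
```

Request:
{"op": "servo_tool", "data": {
  "plan": [
    [0.0003,0,0.0008,-0.1,0.1,0,0],
    [0,0,0,0,0,0,0]
  ]
}}

```text
t: 10.1
eef_pos: [536.6, 229.4, 97.1]
tcp_rot: [-3.141, 0.002, -2.112]
ft_force: [-0.8, 1.5, 0.2]
opening: 0.585
```

Request:
{"op": "servo_tool", "data": {
  "plan": [
    [0,0,0.0002,0,0,6,0],
    [0,0,0.0002,0,0,6,0],
    [0,0,0.0002,0,0,6,0],
    [0,0,0.0002,0,0,6,0]
  ]
}}

```text
t: 10.43
eef_pos: [535.5, 230.1, 96.3]
tcp_rot: [3.139, 0.001, -2.544]
ft_force: [-0.4, 3.0, -0.6]
opening: 0.591
```

```bash
python3 - <<'E'
from w import *
goto(536.3,229.4)
E
```

```text
tool dx,dy mm: -0.26 -1.07 pos [535.48 230.14  96.35] rot [ 3.1392e+00  9.0000e-04 -2.5444e+00] q [ 0.29  0.57  1.78  0.    0.79 -1.88] F [-0.4  3.  -0.6] M [0.82 0.15 0.04] t 10.4333 op 0.591
```

Request:
{"op": "servo_tool", "data": {
  "plan": [
    [0,0,0.0002,0,0,6,0],
    [0,0,0.0002,0,0,6,0],
    [0,0,0.0002,0,0,6,0],
    [0,0,0.0002,0,0,6,0],
    [0,0,0.0002,0,0,6,0],
    [0,0,0.0002,0,0,6,0]
  ]
}}

```text
t: 10.93
eef_pos: [535.0, 231.6, 95.1]
tcp_rot: [3.137, -0.001, 3.078]
ft_force: [-0.8, 3.5, -0.7]
opening: 0.587
```

```bash
python3 - <<'E'
from w import *
goto(536.2,229.7)
E
```

```text
tool dx,dy mm: -1.34 -1.87 pos [534.98 231.65  95.12] rot [ 3.1374e+00 -1.2000e-03  3.0783e+00] q [ 0.29  0.58  1.78  0.01  0.78 -1.22] F [-0.8  3.5 -0.7] M [ 0.82 -0.    0.08] t 10.9333 op 0.587
```

Request:
{"op": "servo_tool", "data": {
  "plan": [
    [0,0.00025,0.0002,0.2,0,6,0],
    [0,0.00025,0.0002,0,0,6,0],
    [0,0.00025,0.0002,0,0,6,0],
    [0,0.00025,0.0002,0,0,6,0],
    [0,0.00025,0.0002,0,0,6,0],
    [0,0.00025,0.0002,0,0,6,0],
    [0,0.00025,0.0002,0,0,6,0],
    [0,0.00025,0.0002,0,0,6,0]
  ]
}}

```text
t: 11.6
eef_pos: [535.6, 233.6, 93.4]
tcp_rot: [-3.14, -0.001, 2.198]
ft_force: [-0.2, 1.1, 0.2]
opening: 0.585
```

```bash
cat >> w.py <<'E'
def ring(o=-2.5,ax=(537.6,231.6)):
    w=env.state()['tcp_rot'][2]; goto(ax[0]-o*np.cos(w),ax[1]-o*np.sin(w))
E
python3 -c "
from w import *
ring()"
```

```text
tool dx,dy mm: -0.32 0.4 pos [535.63 233.65  93.43] rot [-3.1403e+00 -1.4000e-03  2.1980e+00] q [ 0.3   0.58  1.78  0.    0.78 -0.33] F [-0.2  1.1  0.2] M [0.2  0.06 0.03] t 11.6 op 0.585
```

Request:
{"op": "servo_tool", "data": {
  "plan": [
    [0,0.0004,0.0002,0,0,6,0],
    [0,0.00025,0.0002,0,0,6,0],
    [0,0.00025,0.0002,0,0,6,0],
    [0,0.00025,0.0002,0,0,6,0],
    [0,0.00025,0.0002,0,0,6,0],
    [0,0.00025,0.0002,0,0,6,0],
    [0,0.00025,0.0002,0,0,6,0],
    [0,0.00025,0.0002,0,0,6,0]
  ]
}}

```text
t: 12.27
eef_pos: [537.5, 233.9, 91.7]
tcp_rot: [-3.139, 0.001, 1.317]
ft_force: [-0.5, 0.4, 0.6]
opening: 0.587
```

```bash
python3 -c "
from w import *
ring()"
```

```text
tool dx,dy mm: 0.27 0.68 pos [537.5  233.93  91.73] rot [-3.1392e+00  1.0000e-03  1.3174e+00] q [0.3  0.59 1.77 0.   0.78 0.55] F [-0.5  0.4  0.6] M [0.16 0.18 0.07] t 12.2667 op 0.587
```

Request:
{"op": "servo_tool", "data": {
  "plan": [
    [0,0,0,0,0,0,80],
    [0,0,0,0,0,0,80],
    [0,0,0,0,0,0,80],
    [0,0,0,0,0,0,80],
    [0,0,0,0,0,0,80]
  ]
}}

```text
t: 12.68
eef_pos: [537.4, 233.2, 91.7]
tcp_rot: [-3.139, 0.002, 1.323]
ft_force: [-0.0, -0.2, 0.2]
opening: 0.793
```

Request:
{"op": "servo_tool", "data": {
  "plan": [
    [0,0,-0.001,0,0,-6,80],
    [0,0,-0.001,0,0,-7,80],
    [0,0,-0.001,0,0,-7,80],
    [0,0,-0.001,0,0,-7,80]
  ]
}}

```text
t: 13.02
eef_pos: [537.2, 233.0, 95.7]
tcp_rot: [-3.137, 0.001, 1.808]
ft_force: [0.7, 0.4, 0.2]
opening: 0.798
```

```bash
python3 -c "
from w import *
goto(537.6,231.6)"
```

```text
tool dx,dy mm: -1.42 0.05 pos [537.22 232.97  95.65] rot [-3.1375e+00  1.0000e-03  1.8079e+00] q [ 0.3   0.58  1.77 -0.    0.79  0.06] F [0.7 0.4 0.2] M [-0.05 -0.01 -0.01] t 13.0167 op 0.798
```

Request:
{"op": "servo_tool", "data": {
  "plan": [
    [-0.0014,0,0,-0.2,0,-7,80],
    [0,0,0,0,0,-7,80],
    [0,0,0,0,0,-7,80],
    [0,0,0,0,0,-7,80],
    [0,0,0,0,0,-7,80],
    [0,0,0,0,0,-7,80],
    [0,0,0,0,0,-7,80],
    [0,0,0,0,0,-7,80]
  ]
}}

```text
t: 13.68
eef_pos: [537.5, 231.2, 96.1]
tcp_rot: [-3.14, 0.0, 2.808]
ft_force: [-0.2, -0.3, -0.5]
opening: 0.799
```

Request:
{"op": "servo_tool", "data": {
  "plan": [
    [0,0,0,0,0,-7,80],
    [0,0,0,0,0,-7,80],
    [0,0,0,0,0,-7,80],
    [0,0,0,0,0,-7,80],
    [0,0,0,0,0,-7,80],
    [0,0,0,0,0,-7,80],
    [0,0,0,0,0,0,80],
    [0,0,0,0,0,0,80]
  ]
}}

```text
t: 14.35
eef_pos: [537.4, 230.8, 96.2]
tcp_rot: [-3.14, -0.001, -2.721]
ft_force: [-0.6, -0.3, 0.5]
opening: 0.8
```

```bash
python3 -c "
from w import *
goto(537.6,231.6)
c=env.read_camera('wrist');cv2.imwrite('pics/w6.png',c['img'])"
```

```text
tool dx,dy mm: -0.48 0.67 pos [537.44 230.79  96.17] rot [-3.1401e+00 -1.1000e-03 -2.7206e+00] q [ 0.29  0.58  1.78 -0.    0.79 -1.7 ] F [-0.6 -0.3  0.5] M [0.08 0.02 0.01] t 14.35 op 0.8
```

View pics/w6.png

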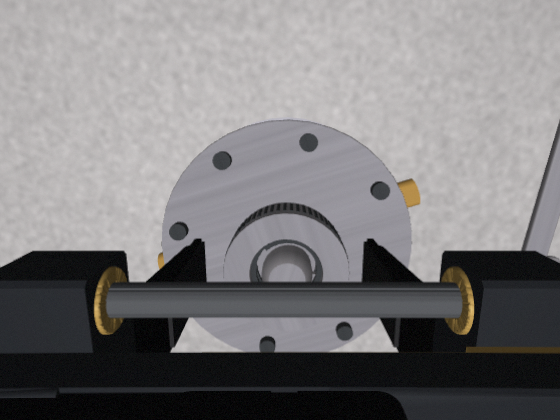

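The ring gauge sits level on the stud, with the stud at (287,265) central in the bore, and it is centred between the fingers. Regripping now.

Request:
{"op": "servo_tool", "data": {
  "plan": [
    [-0.0005,0.0007,0.0025,-0.1,0,0,80],
    [0,0,0.002,0,0,0,80],
    [0,0,0,0,0,0,80],
    [0,0,0,0,0,0,0],
    [0,0,0,0,0,0,0],
    [0,0,0,0,0,0,0],
    [0,0,0,0,0,0,0],
    [0,0,0,0,0,0,0]
  ]
}}

```text
t: 15.07
eef_pos: [537.6, 231.7, 91.0]
tcp_rot: [3.141, -0.001, -2.73]
ft_force: [-0.1, -1.1, -0.8]
opening: 0.584
```

Request:
{"op": "servo_tool", "data": {
  "plan": [
    [0,0,0.0002,0,0,6,0],
    [0,0,0.0002,0,0,6,0],
    [0,0,0.0002,0,0,6,0],
    [0,0,0.0002,0,0,6,0],
    [0,0,0,0,0,0,0]
  ]
}}

```text
t: 15.48
eef_pos: [537.5, 231.7, 90.1]
tcp_rot: [-3.141, -0.001, 3.115]
ft_force: [0.1, -0.2, -1.0]
opening: 0.587
```

```bash
python3 -c "
from w import *
goto(537.6,231.6)"
```

```text
tool dx,dy mm: -0.11 -0.14 pos [537.5  231.74  90.13] rot [-3.1415e+00 -1.5000e-03  3.1154e+00] q [ 0.29  0.59  1.78  0.    0.78 -1.25] F [ 0.1 -0.2 -1. ] M [ 0.14 -0.09  0.01] t 15.4833 op 0.587
```

Request:
{"op": "servo_tool", "data": {
  "plan": [
    [0,0,0.0002,0,0,6,0],
    [0,0,0.0002,0,0,6,0],
    [0,0,0.0002,0,0,6,0],
    [0,0,0.0002,0,0,6,0],
    [0,0,0,0,0,0,0]
  ]
}}

```text
t: 15.9
eef_pos: [537.4, 231.7, 89.4]
tcp_rot: [-3.141, -0.001, 2.696]
ft_force: [0.1, 0.7, -0.2]
opening: 0.584
```

```bash
python3 -c "
from w import *
goto(537.6,231.6)"
```

```text
tool dx,dy mm: -0.2 -0.03 pos [537.43 231.71  89.36] rot [-3.1407e+00 -1.3000e-03  2.6957e+00] q [ 0.29  0.59  1.78  0.    0.78 -0.83] F [ 0.1  0.7 -0.2] M [ 0.11 -0.04 -0.05] t 15.9 op 0.584
```

Request:
{"op": "servo_tool", "data": {
  "plan": [
    [0,0,0.0001,0,0,4,0],
    [0,0,0.0001,0,0,4,0],
    [0,0,0.0001,0,0,4,0],
    [0,0,0,0,0,0,0]
  ]
}}

```text
t: 16.23
eef_pos: [537.3, 231.7, 89.0]
tcp_rot: [-3.14, -0.001, 2.502]
ft_force: [0.3, 0.4, -0.7]
opening: 0.586
```

```bash
python3 -c "
from w import *
goto(537.6,231.6)"
```

```text
tool dx,dy mm: -0.28 0.11 pos [537.31 231.68  89.03] rot [-3.1402e+00 -1.3000e-03  2.5023e+00] q [ 0.29  0.59  1.78  0.    0.78 -0.64] F [ 0.3  0.4 -0.7] M [ 0.09 -0.11  0.  ] t 16.2333 op 0.586
```

Request:
{"op": "servo_tool", "data": {
  "plan": [
    [0,0,0.0001,0,0,4,0],
    [0,0,0.0001,0,0,4,0],
    [0,0,0,0,0,4,0]
  ]
}}

```text
t: 16.48
eef_pos: [537.2, 231.6, 88.8]
tcp_rot: [-3.14, -0.001, 2.309]
ft_force: [-0.0, -0.1, -0.9]
opening: 0.589
```

```bash
python3 -c "
from w import *
goto(537.6,231.6)"
```

```text
tool dx,dy mm: -0.23 0.29 pos [537.23 231.58  88.8 ] rot [-3.1396e+00 -9.0000e-04  2.3092e+00] q [ 0.29  0.59  1.78 -0.    0.78 -0.44] F [-0.  -0.1 -0.9] M [-0.13  0.01  0.04] t 16.4833 op 0.589
```

Request:
{"op": "servo_tool", "data": {
  "plan": [
    [0,0,0.0001,0,0,4,0],
    [0,0,0,0,0,4,0],
    [0,0,0.0001,0,0,4,0]
  ]
}}

```text
t: 16.73
eef_pos: [537.3, 231.3, 88.8]
tcp_rot: [-3.139, -0.0, 2.112]
ft_force: [-0.2, -0.6, 0.1]
opening: 0.583
```

```bash
python3 -c "
from w import *
goto(537.6,231.6)"
```

```text
tool dx,dy mm: 0.08 0.37 pos [537.33 231.35  88.78] rot [-3.1394e+00 -1.0000e-04  2.1119e+00] q [ 0.29  0.59  1.78 -0.    0.78 -0.25] F [-0.2 -0.6  0.1] M [-0.08  0.02  0.08] t 16.7333 op 0.583
```

Request:
{"op": "servo_tool", "data": {
  "plan": [
    [0,0,0,-0.1,0,3,0],
    [0,0,0,0,0,3,0],
    [0,0,0,0,0,3,0]
  ]
}}

```text
t: 16.98
eef_pos: [537.3, 231.2, 88.8]
tcp_rot: [-3.141, 0.0, 1.968]
ft_force: [-0.8, 0.1, -0.8]
opening: 0.588
```

```bash
python3 -c "
from w import *
goto(537.6,231.6)"
```

```text
tool dx,dy mm: 0.21 0.46 pos [537.26 231.23  88.79] rot [-3.1409e+00  3.0000e-04  1.9682e+00] q [ 0.29  0.59  1.78 -0.    0.77 -0.1 ] F [-0.8  0.1 -0.8] M [-0.01  0.03  0.07] t 16.9833 op 0.588
```

Request:
{"op": "servo_tool", "data": {
  "plan": [
    [0,0,0,0,0,3,0],
    [0,0,0,0,0,3,0]
  ]
}}

```text
t: 17.15
eef_pos: [537.2, 231.2, 88.7]
tcp_rot: [-3.141, 0.0, 1.873]
ft_force: [1.1, 0.8, -1.6]
opening: 0.591
```

```bash
python3 -c "
from w import *
goto(537.6,231.6)"
```

```text
tool dx,dy mm: 0.22 0.5 pos [537.19 231.24  88.75] rot [-3.1407e+00  4.0000e-04  1.8734e+00] q [ 0.29  0.59  1.78 -0.    0.77 -0.01] F [ 1.1  0.8 -1.6] M [0.25 0.15 0.16] t 17.15 op 0.591
```

Request:
{"op": "servo_tool", "data": {
  "plan": [
    [0,0,0,0,0,3,0],
    [0,0,0,0,0,3,0]
  ]
}}

```text
t: 17.32
eef_pos: [537.0, 231.4, 88.7]
tcp_rot: [-3.14, 0.0, 1.779]
ft_force: [1.0, 1.2, -0.2]
opening: 0.587
```

```bash
python3 -c "
from w import *
goto(537.6,231.6)"
```

```text
tool dx,dy mm: 0.04 0.57 pos [537.05 231.45  88.73] rot [-3.1404e+00  3.0000e-04  1.7789e+00] q [ 0.29  0.59  1.78 -0.    0.77  0.09] F [ 1.   1.2 -0.2] M [0.15 0.15 0.17] t 17.3167 op 0.587
```

Request:
{"op": "servo_tool", "data": {
  "plan": [
    [0,0,0,0,0,3,0],
    [0,0,0,0,0,3,0]
  ]
}}

```text
t: 17.48
eef_pos: [536.9, 231.5, 88.7]
tcp_rot: [-3.14, 0.001, 1.685]
ft_force: [0.7, 0.1, -0.8]
opening: 0.587
```

```bash
python3 -c "
from w import *
goto(537.6,231.6)"
```

```text
tool dx,dy mm: -0.03 0.69 pos [536.91 231.55  88.7 ] rot [-3.1401e+00  6.0000e-04  1.6847e+00] q [ 0.29  0.59  1.78 -0.    0.77  0.18] F [ 0.7  0.1 -0.8] M [0.11 0.21 0.29] t 17.4833 op 0.587
```

Request:
{"op": "servo_tool", "data": {
  "plan": [
    [0,0,0,0,0,2,0],
    [0,0,0,0,0,2,0]
  ]
}}

```text
t: 17.65
eef_pos: [536.8, 231.6, 88.7]
tcp_rot: [-3.14, 0.001, 1.626]
ft_force: [0.8, -0.1, -0.3]
opening: 0.588
```

```bash
python3 -c "
from w import *
goto(537.6,231.6)"
```

```text
tool dx,dy mm: -0.07 0.75 pos [536.84 231.63  88.67] rot [-3.1398e+00  9.0000e-04  1.6262e+00] q [ 0.29  0.59  1.78 -0.    0.77  0.24] F [ 0.8 -0.1 -0.3] M [0.15 0.32 0.32] t 17.65 op 0.588
```

Request:
{"op": "servo_tool", "data": {
  "plan": [
    [0,0,0,0,0,2,0],
    [0,0,0,0,0,2,0]
  ]
}}

```text
t: 17.82
eef_pos: [536.8, 231.7, 88.7]
tcp_rot: [-3.14, 0.001, 1.569]
ft_force: [1.0, 2.0, -0.2]
opening: 0.586
```

```bash
python3 -c "
from w import *
goto(537.6,231.6)"
```

```text
tool dx,dy mm: -0.13 0.79 pos [536.81 231.73  88.67] rot [-3.1398e+00  1.2000e-03  1.5690e+00] q [ 0.29  0.59  1.78 -0.    0.77  0.3 ] F [ 1.   2.  -0.2] M [0.2  0.24 0.43] t 17.8167 op 0.586
```

Request:
{"op": "servo_tool", "data": {
  "plan": [
    [0,0,0,0,0,2,0]
  ]
}}

```text
t: 17.9
eef_pos: [536.8, 231.8, 88.7]
tcp_rot: [-3.14, 0.001, 1.541]
ft_force: [1.2, 1.6, 0.0]
opening: 0.586
```

```bash
python3 -c "
from w import *
goto(537.6,231.6)"
```

```text
tool dx,dy mm: -0.17 0.82 pos [536.78 231.79  88.66] rot [-3.1397e+00  1.4000e-03  1.5406e+00] q [ 0.3   0.59  1.78 -0.    0.77  0.33] F [1.2 1.6 0. ] M [0.3  0.31 0.49] t 17.9 op 0.586
```

Request:
{"op": "servo_tool", "data": {
  "plan": [
    [0,0,0,0,0,0.5,0],
    [0,0,0,0,0,0.3,0],
    [0,0,0,0,0,0,0]
  ]
}}

```text
t: 18.15
eef_pos: [536.8, 231.8, 88.6]
tcp_rot: [-3.139, 0.002, 1.541]
ft_force: [1.1, 0.0, -1.0]
opening: 0.586
```

```bash
python3 -c "
from w import *
goto(537.6,231.6)"
```

```text
tool dx,dy mm: -0.19 0.81 pos [536.79 231.82  88.64] rot [-3.1395e+00  1.6000e-03  1.5408e+00] q [ 0.3   0.59  1.78 -0.    0.78  0.33] F [ 1.1  0.  -1. ] M [0.16 0.28 0.12] t 18.15 op 0.586
```

Request:
{"op": "servo_tool", "data": {
  "plan": [
    [0,0,0,0,0,1.5,0],
    [0,0,0,0,0,1.5,0]
  ]
}}

```text
t: 18.32
eef_pos: [536.8, 232.0, 88.6]
tcp_rot: [-3.14, 0.002, 1.491]
ft_force: [-0.2, 2.3, -0.6]
opening: 0.585
```

```bash
python3 -c "
from w import *
goto(537.6,231.6)"
```

```text
tool dx,dy mm: -0.31 0.86 pos [536.77 231.98  88.63] rot [-3.1395e+00  1.6000e-03  1.4909e+00] q [ 0.3   0.59  1.78 -0.    0.78  0.38] F [-0.2  2.3 -0.6] M [0.48 0.36 0.52] t 18.3167 op 0.585
```

Request:
{"op": "servo_tool", "data": {
  "plan": [
    [0,0,0,0,0,0,0],
    [0,0,0,0,0,0,80],
    [0,0,0,0,0,0,80],
    [0,0,0,0,0,0,80],
    [0,0,0,0,0,0,80]
  ]
}}

```text
t: 18.73
eef_pos: [536.8, 231.8, 88.8]
tcp_rot: [-3.14, 0.002, 1.489]
ft_force: [0.2, -0.8, -0.1]
opening: 0.779
```

Request:
{"op": "servo_tool", "data": {
  "plan": [
    [0,0,0,0,0,7,80],
    [0,0,0,0,0,7,80],
    [0,0,0,0,0,7,80],
    [0,0,0,0,0,7,80],
    [0,0,0,0,0,7,80],
    [0,0,0,0,0,0,80]
  ]
}}

```text
t: 19.23
eef_pos: [536.9, 231.4, 89.1]
tcp_rot: [-3.141, 0.002, 0.86]
ft_force: [1.2, 0.7, -0.2]
opening: 0.8
```

```bash
python3 -c "
from w import *
goto(537.6,231.6)
c=env.read_camera('wrist');cv2.imwrite('pics/w7.png',c['img'])"
```

```text
tool dx,dy mm: 0.59 0.45 pos [536.88 231.45  89.09] rot [-3.1414e+00  2.0000e-03  8.5990e-01] q [ 0.29  0.59  1.78 -0.    0.78  1.01] F [ 1.2  0.7 -0.2] M [-0.07  0.11  0.02] t 19.2333 op 0.8
```

View pics/w7.png

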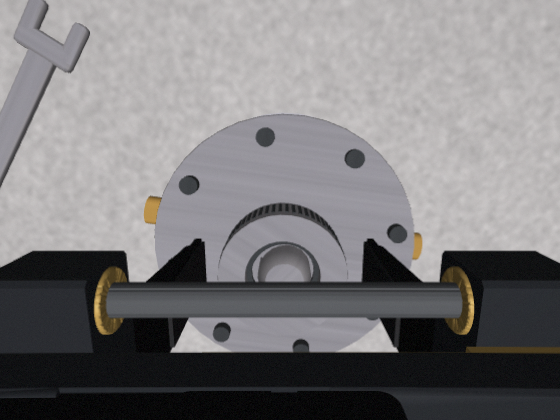

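The gauge is seated on the shoulder, level and concentric: ring centre about column 283, stud about 285. Gripping to turn back.

Request:
{"op": "servo_tool", "data": {
  "plan": [
    [0.0004,0,0,0,0,0,0],
    [0,0,0,0,0,0,0],
    [0,0,0,0,0,0,0],
    [0,0,0,0,0,0,0],
    [0,0,0,0,0,0,0]
  ]
}}

```text
t: 19.7
eef_pos: [536.7, 232.1, 89.1]
tcp_rot: [-3.14, 0.002, 0.88]
ft_force: [1.0, -1.6, -0.3]
opening: 0.587
```

```bash
python3 -c "
from w import *
goto(537.6,231.6)"
```

```text
tool dx,dy mm: 0.21 0.98 pos [536.71 232.07  89.13] rot [-3.1404e+00  2.2000e-03  8.8020e-01] q [ 0.3   0.59  1.78 -0.    0.78  0.99] F [ 1.  -1.6 -0.3] M [-0.44 -0.24 -0.15] t 19.7 op 0.587
```

Request:
{"op": "servo_tool", "data": {
  "plan": [
    [0,0,0,0,0,-4,0],
    [0,0,0,0,0,-6,0],
    [0,0,0,0,0,-6,0],
    [0,0,0,0,0,-6,0],
    [0,0,0,0,0,-6,0],
    [0,0,0,0,0,-6,0],
    [0,0,0,0,0,0,0]
  ]
}}

```text
t: 20.28
eef_pos: [537.7, 231.0, 89.1]
tcp_rot: [-3.141, 0.002, 1.507]
ft_force: [-0.6, 1.0, 0.4]
opening: 0.588
```

```bash
python3 -c "
from w import *
goto(537.6,231.6)"
```

```text
tool dx,dy mm: 0.61 -0.17 pos [537.73 230.98  89.14] rot [-3.1411e+00  2.1000e-03  1.5070e+00] q [ 0.29  0.59  1.78 -0.    0.78  0.36] F [-0.6  1.   0.4] M [0.06 0.24 0.05] t 20.2833 op 0.588
```

Request:
{"op": "servo_tool", "data": {
  "plan": [
    [0,0,-0.0001,0,0,-6,0],
    [0,0,-0.0001,0,0,-6,0],
    [0,0,-0.0001,0,0,-6,0],
    [0,0,-0.0001,0,0,-6,0],
    [0,0,-0.0002,0,0,-6,0],
    [0,0,-0.0002,0,0,-6,0]
  ]
}}

```text
t: 20.78
eef_pos: [538.4, 231.4, 90.0]
tcp_rot: [3.141, 0.002, 2.141]
ft_force: [-0.3, 1.2, -0.1]
opening: 0.586
```

```bash
python3 -c "
from w import *
goto(537.6,231.6)"
```

```text
tool dx,dy mm: 0.58 -0.58 pos [538.4  231.43  89.99] rot [3.1414e+00 1.5000e-03 2.1410e+00] q [ 0.29  0.59  1.78 -0.    0.78 -0.27] F [-0.3  1.2 -0.1] M [ 0.13 -0.05 -0.07] t 20.7833 op 0.586
```

Request:
{"op": "servo_tool", "data": {
  "plan": [
    [0,0,-0.0002,0,0,-6,0],
    [0,0,-0.0002,0,0,-6,0],
    [0,0,-0.0002,0,0,-6,0],
    [0,0,-0.0002,0,0,-6,0],
    [0,0,-0.0002,0,0,-6,0],
    [0,0,-0.0002,0,0,-6,0],
    [0,0,-0.0002,0,0,-6,0],
    [0,0,-0.0002,0,0,-6,0]
  ]
}}

```text
t: 21.45
eef_pos: [538.6, 231.9, 91.6]
tcp_rot: [-3.141, 0.002, 2.995]
ft_force: [0.9, 0.9, 0.9]
opening: 0.587
```

```bash
python3 -c "
from w import *
goto(537.6,231.6)"
```

```text
tool dx,dy mm: 0.9 -0.43 pos [538.56 231.9   91.6 ] rot [-3.1413e+00  1.6000e-03  2.9947e+00] q [ 0.29  0.58  1.78 -0.    0.78 -1.13] F [0.9 0.9 0.9] M [ 0.14 -0.08 -0.03] t 21.45 op 0.587
```

Request:
{"op": "servo_tool", "data": {
  "plan": [
    [0,0,-0.0002,0,0,-6,0],
    [0,0,-0.0002,0,0,-6,0],
    [0,0,-0.0002,0,0,-6,0],
    [0,0,-0.0002,0,0,-6,0],
    [0,0,-0.0002,0,0,-6,0],
    [0,0,-0.0002,0,0,-6,0],
    [0,0,-0.0002,0,0,-6,0],
    [0,0,0,0,0,0,0]
  ]
}}

```text
t: 22.12
eef_pos: [538.7, 232.2, 93.1]
tcp_rot: [-3.14, 0.002, -2.539]
ft_force: [-0.3, -0.2, 0.6]
opening: 0.585
```

```bash
python3 -c "
from w import *
goto(537.6,231.6)"
```

```text
tool dx,dy mm: 1.25 0.08 pos [538.67 232.24  93.08] rot [-3.1404e+00  1.6000e-03 -2.5392e+00] q [ 0.29  0.58  1.78 -0.    0.78 -1.88] F [-0.3 -0.2  0.6] M [0.02 0.09 0.03] t 22.1167 op 0.585
```

Request:
{"op": "servo_tool", "data": {
  "plan": [
    [0,0,-0.0002,0,0,-5.5,0],
    [0,0,-0.0002,0,0,-5.5,0],
    [0,0,-0.0002,0,0,-5,0],
    [0,0,0,0,0,0,0],
    [0,0,0,0,0,0,0]
  ]
}}

```text
t: 22.53
eef_pos: [538.6, 232.3, 93.6]
tcp_rot: [-3.14, 0.001, -2.278]
ft_force: [0.8, 0.3, 0.2]
opening: 0.587
```

```bash
python3 -c "
from w import *
goto(537.6,231.6)"
```

```text
tool dx,dy mm: 1.16 0.28 pos [538.57 232.3   93.6 ] rot [-3.1401e+00  1.1000e-03 -2.2778e+00] q [ 0.29  0.58  1.78 -0.    0.78 -2.14] F [0.8 0.3 0.2] M [0.08 0.11 0.03] t 22.5333 op 0.587
```

Request:
{"op": "servo_tool", "data": {
  "plan": [
    [0,0,0,0,0,0,100],
    [0,0,0,0,0,0,100],
    [0,0,0,0,0,0,100],
    [0,0,0,0,0,0,100],
    [0,0,0,0,0,0,100],
    [0,0,-0.005,0,0,0,100],
    [0,0,-0.02,0,0,0,100],
    [0,0,-0.02,0,0,0,100]
  ]
}}

```text
t: 23.2
eef_pos: [536.8, 231.6, 136.6]
tcp_rot: [3.139, -0.005, -2.295]
ft_force: [-0.3, 0.8, 0.6]
opening: 0.997
```

Request:
{"op": "servo_tool", "data": {
  "plan": [
    [0,0,-0.03,0,0,0,100],
    [0,0,-0.03,0,0,0,100],
    [-0.025,0,-0.02,0,0,0,100],
    [-0.025,0,0,0,0,0,100],
    [0,0,0,0,0,0,100],
    [0,0,0,0,0,0,100]
  ]
}}

```text
t: 23.7
eef_pos: [571.6, 270.3, 227.7]
tcp_rot: [-3.141, 0.001, -2.298]
ft_force: [-0.3, -1.0, 0.5]
opening: 0.995
```

```bash
python3 -c "
from w import *
goto(537.6,231.6)
c=env.read_camera('wrist')
v=cv2.resize(c['img'][40:260,150:420],None,fx=2.2,fy=2.2,interpolation=cv2.INTER_CUBIC);cv2.imwrite('pics/w8.png',v)"
```

```text
tool dx,dy mm: 51.53 -0.31 pos [571.63 270.29 227.74] rot [-3.1407e+00  8.0000e-04 -2.2981e+00] q [ 0.34  0.49  1.52 -0.    1.13 -2.08] F [-0.3 -1.   0.5] M [0.07 0.07 0.02] t 23.7 op 0.995
```

View pics/w8.png

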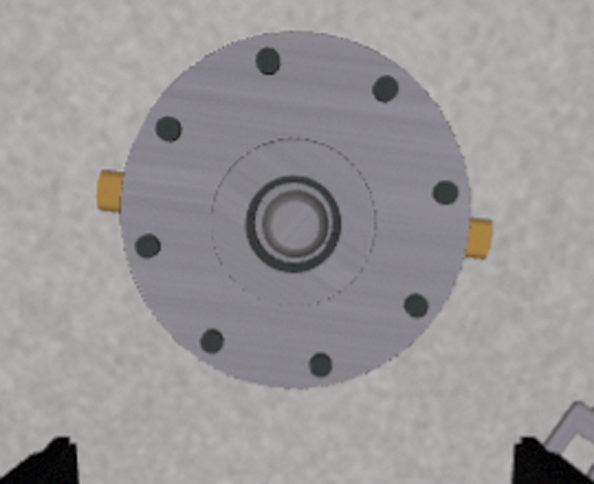

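The gauge is concentric on the stud (ring and bore both centred near (294,222) in the crop) and level, and the gripper is clear of it. Handing in.

```bash
python3 -c "
from cell import env
s=env.state();print(s['ft_force'],s['qvel'].round(3));print(env.job_done())"
```

```text
[-0.46491727  0.36358464  0.40143637] [-0.009  0.001  0.032  0.001 -0.009 -0.004]
the job is handed in; nothing more can be done
None
```

The ring gauge is on the centre stud, half a turn back from finger-tight and let go. The job was handed in at about 24 s of robot time; it reports no verdict.

- **Screwing on:** I set the gauge level on the thread about 8 mm above the shoulder and screwed it down clockwise, with one regrip. It touched the shoulder when the height stopped falling. I stopped at a measured turning torque of 0.52 Nm, inside the 0.3 to 0.55 Nm range. By the 7 N per 0.1 Nm figure that is roughly 30 N on the shoulder.
- **Backing off:** I regripped and turned it back 179° counted at the wrist. It rose about 4.5 mm, within the 4 to 6 mm expected. Then I opened the gripper and backed it off up and to the side.
- **Last checks:** The final wrist picture shows the gauge concentric with the stud and flat, with the fingers well clear. Contact forces on the arm read close to zero.
- **Not confirmed:** The contact forces on the shoulder and thread were inferred from wrist torque, and the final height from how far the gripper rose while turning. I did not take a last picture of the other parts; the arm never went near them at low height.
- **Disagreement:** The top and wrist cameras differed by about 3 to 4 mm on the stud's position. The wrist reading agreed with where the tool settled on the thread, so I used that.

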